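# Clamp a drilling blank to three clicks

### The job

Lay the undrilled pale block flat in the green indexing clamp, centred in front of the orange shoe with its long side along the fence, and let go of it. Then wind the dial clockwise by its red handle until you feel the shoe bear on the block and the block on the fence, go on exactly three clicks past that point, and let go. No further at any time: overtightening dents the wood; leave the drilled blocks where they are.

Things in the scene. Friction and masses are not known exactly. Their poses are not given: they have to be found in the camera images.
- jig: Green clamp deck, 150 (its x) by 320 (its y) by 20 mm high, fixed; origin at the centre of its underside. Along its y: the dial's axis at -90 mm, a grey bearing from -26 to +2 mm (top 56 mm above the bench), the shoe's face at +20 mm, the bay, and an aluminium fence 100 mm long, 20 mm thick (top 52 mm above the bench): its inner face is at 73 to 83 mm, set anew each time and not measured.
- bay (a point): Point fixed on the jig where the block's centre is to be when it is laid in the bay: 20 mm above the deck's top, 40 mm above the bench, jig x = 0, y = 46.5 mm. The block then clears the shoe by 4 mm and the fence by 4 to 14 mm.
- dial_axis (a point): Point on the dial's vertical axis, fixed on the jig, 78 mm above the bench (level with the middle of the red handle). The dial turns clockwise seen from above to tighten, by up to 5.4 rad; it starts at its fully backed-off stop, in a detent.
- dial: Aluminium disc 124 mm across, top 50 mm above the bench, origin on its axis at its underside. 30 even detents a turn: a click each 12 degrees. Free, the bumps are about +-0.45 N m (a sine of the angle, zero at the rest positions) over 0.12 N m friction and 0.12 N m s damping. The shoe advances 5 mm per radian, 1.05 mm a click. It bears on block and fence 7.5 to 17.5 clicks from the start.
- handle_mid (a point): Middle of the red handle: an upright sleeve 22 mm across and 45 mm high (53 to 98 mm above the bench) on the dial, 52 mm from its axis. It spins freely on its pin, so it can be held tight and carried round the axis without turning the gripper. At the start it is on the jig's -x side of the axis. This point is 78 mm above the bench.
- shoe: Orange shoe, 44 (jig x) by 10 (jig y) by 34 mm high, origin at its centre 40 mm above the bench, moving along jig +y. Its spring is preloaded: once block and fence are both met it pushes with 36 N almost at once (0.15 click), then 7.4 N more a click; that adds 0.18 N m, then 0.037 N m a click, to the dial's torque. Before that it only slides the block.
- blank_mid (a point): Centre of the block to be clamped: plain pale wood without holes, 56 mm (its x) by 45 mm (its y) by 40 mm high, about 75 g, lying flat on the bench (centre 20 mm up). In the clamp its 56 mm side runs along jig x, along the fence.
- blank: The same block; origin at the centre of its underside, axes as above.
- drilled_a: Bystander: block of the same size, browner, with dark drilled holes; origin at the centre of its underside.
- drilled_b: Bystander: another drilled block, as drilled_a.
Mind the look-alikes: they are no part of the job. Leave any blue or yellow look-alike of the blank alone.

How it is judged:
By the outcome, as a careful person would: the job done as asked, in the order asked, and still so for the second after the job is handed in, with the robot touching nothing.
It also fails if it takes over 72 s, if anything falls off the work surface, if the arm or the gripper's body presses on something with over 40 N, if the wrist force passes 120 N, or if a joint passes its speed limit or range.

### The arm

A 6-joint arm with a two-finger parallel gripper is mounted at the origin on the work surface. World frame = base frame: x ahead of the robot, y to its left, z up, the work surface at z = 0. Lengths are in m, angles in rad, forces in N, time in s.
With the tool pointing down it reaches from about 0.275 to 0.75 m from the base axis. Payload 10.2 kg.
Tool frame: the origin (TCP) lies midway between the tips of the shut fingers; the grasp point (between the pads) lies 19 mm behind it (env.hold_point_z is the distance from the TCP to the grasp point, in m); z points along the fingers, y is the line along which they close (so a half turn about z gives the same grasp; the last joint's range is limited). The gripper opens to 85 mm and grips with 20 to 120 N. Pads are 22 mm wide; open, the fingers measure 114 mm over their backs; the gripper's body (76 mm by 85 mm) begins 54 mm behind the grasp point. The pads swing forward as they close: fully open they stand 13 mm farther back than shut.
Start: joints at [-0.223, 0.313, 1.498, -0, 1.331, -0.223], TCP at [0.525, -0, 0.231] pointing down, gripper open.
Joint ranges: [-2.94, 2.94], [-0.97, 2.17], [0.19, 2.56], [-1.23, 4.37], [0.02, 3.11], [-2.88, 2.88]. Speed limits (rad/s): [2.39, 2.39, 3.01, 3.14, 3.14, 3.14].

### API

Orientations are given as a unit quaternion [x, y, z, w].
In Python, from bench import env, kinematics, monitor, eyes, job gives the robot as it stands. The module is installed in compiled form; this text tells all that it offers. Calls block until the motion is done:
- env.reach(position, orientation): joint-space move of the TCP to a pose.
- env.movel(position, velocity=0.15, frame=None, guard=None): straight line of the TCP; frame=None keeps the orientation; velocity is the mean speed in m/s. With guard (N) it stops when the force on the tool has changed by that much, and returns True; else False.
- env.set_joints(angles): joint-space move.
- env.release() and env.close_gripper(effort=None): open the fingers fully, or close them until they stop; effort is the grip in N (None keeps the last).
- env.hold(seconds).
- kinematics.ik(position, orientation): joint angles nearest the present ones, or None.
- monitor.sense(): the state.
- eyes.grab_frame(name): name is "scene" or "side" or "wrist"; returns a dict with "frame" (480x640x3 uint8, red, green, blue), "mtx" (3x3 intrinsics, pixels), "view" (4x4, takes a point from world to camera coordinates). Camera axes: x right, y down, z forward; pixel columns grow to the right and rows downward; lengths in m; the calibration is good to about 2 mm. A picture is of the moment at which its call begins. There is no depth.
A pose or a line that the arm cannot do raises env.MotionError and nothing moves.
- job.hand_in(): hands the job in; it is judged then, once.
The state is a dict: "clock": time; "joints": joint angles; "qvel": joint speeds; "joint_efforts": joint torques, N m; "position": TCP position; "ee_rot": TCP orientation; "contact_force": force on the tool from outside, world axes, zero at the start; "ft_torque": the same for the moment, N m; "finger_gap": opening from 0.0 (shut) to 1.0 (fully open); "gripper_force": force on a finger pad.
Only numpy, scipy, OpenCV 4.12 (cv2) and the standard library are available. Lean on these libraries where they do the work, as an engineer would, in place of code of your own. Each camera call takes 0.05 s, during which the arm holds its last target. There are 200 camera calls.

## Working session

There is one attempt and no reset: what is moved stays moved. The work goes in short steps, each a Python script; the robot and the scene stay as the last script left them, time stands still between calls to the robot, and variables do not carry over. Pictures are saved under pics/ and viewed, at most 10 in all, crops included, and the job is handed in when it is done.

```bash
mkdir -p pics; python3 - <<'E'
from bench import env,kinematics,monitor,eyes,job
import cv2,numpy as np
s=monitor.sense();print(s["clock"],s["position"],s["ee_rot"],s["contact_force"],env.hold_point_z)
for n in("scene","side"):
    f=eyes.grab_frame(n);cv2.imwrite(f"pics/{n}0.png",f["frame"][...,::-1]);np.savez(f"pics/{n}0.npz",**f)
E
```

```text
0.0 [5.24740382e-01 3.60629104e-05 2.30728720e-01] [ 7.07106494e-01  7.07106771e-01 -3.45299417e-04 -5.48976081e-04] [-0.51306846 -0.40921465 -0.05981756] 0.0187
```

View pics/scene0.png

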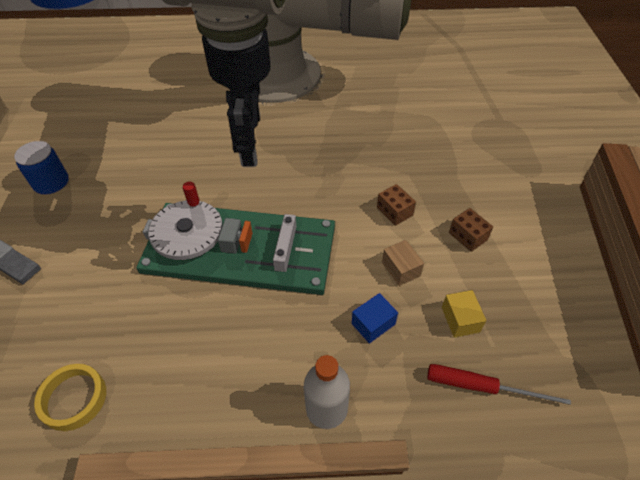

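View pics/side0.png

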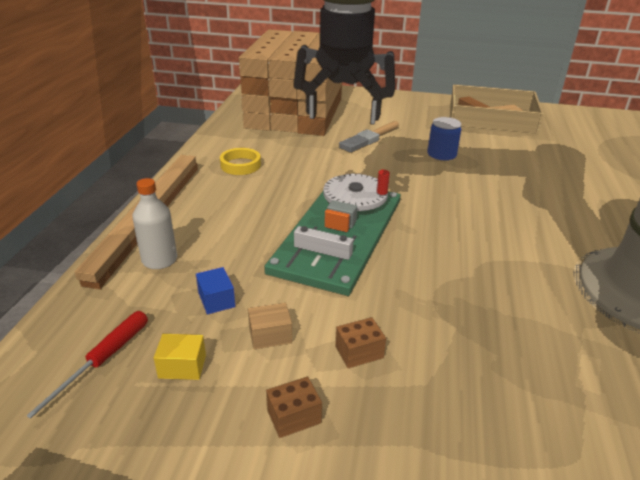

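The scene view shows the jig with its dial hub at about (184,226), handle (190,193), shoe (245,237) and fence (285,243). The undrilled blank is at about (403,260), the drilled blocks are at (396,203) and (470,229), and the blue and yellow look-alikes lie below. The side view agrees.

```bash
cat > h.py <<'E'
from bench import env,kinematics,monitor,eyes,job
import cv2,numpy as np
from scipy.spatial.transform import Rotation as R
def back(f,uv,z):
    V=f["view"];d=V[:3,:3].T@np.linalg.solve(f["mtx"],[uv[0],uv[1],1]);c=-V[:3,:3].T@V[:3,3]
    return c+d*(z-c[2])/d[2]
def proj(f,P):
    p=f["view"][:3,:3]@np.atleast_2d(P).T+f["view"][:3,3:];p=f["mtx"]@p;return (p[:2]/p[2]).T
def quat(yaw): # tool down, tool y (closing line) at angle yaw from world x
    y=np.array([np.cos(yaw),np.sin(yaw),0]);z=np.array([0,0,-1.]);x=np.cross(y,z)
    return R.from_matrix(np.c_[x,y,z]).as_quat()
def shot(cam,name):
    f=eyes.grab_frame(cam);cv2.imwrite(f"pics/{name}.png",f["frame"][...,::-1]);np.savez(f"pics/{name}.npz",**f);return f
E
python3 - <<'E'
from h import *
for n,pts in(("scene",dict(hub=(184,226,.055),handle=(190,184,.098),c1=(336,217,.02),c2=(327,292,.02),c3=(138,272,.02),blank=(402,257,.04),da=(396,196,.04),db=(471,222,.04))),
 ("side",dict(hub=(356,187,.055),handle=(383,173,.098),c1=(348,288,.02),c2=(269,271,.02),c4=(400,193,.02),blank=(270,315,.04),da=(360,333,.04)))):
    f=dict(np.load(f"pics/{n}0.npz"))
    for k,v in pts.items(): print(n,k,back(f,v[:2],v[2]).round(4))
f=shot("wrist","w0")
print(np.linalg.inv(f["view"]).round(3), f["mtx"])
E
```

```text
scene hub [ 0.515 -0.137  0.055]
scene handle [ 0.4581 -0.125   0.098 ]
scene c1 [0.4763 0.1246 0.02  ]
scene c2 [0.6343 0.1015 0.02  ]
scene c3 [ 0.5824 -0.212   0.02  ]
scene blank [0.5841 0.228  0.04  ]
scene da [0.4476 0.2356 0.04  ]
scene db [0.5143 0.359  0.04  ]
side hub [ 0.5115 -0.1348  0.055 ]
side handle [ 0.4621 -0.1215  0.098 ]
side c1 [0.4857 0.1234 0.02  ]
side c2 [0.6171 0.1085 0.02  ]
side c4 [ 0.4285 -0.1929  0.02  ]
side blank [0.5817 0.2298 0.04  ]
side da [0.4525 0.2385 0.04  ]
[[ 1.     0.    -0.003  0.526]
 [-0.    -0.948 -0.318  0.082]
 [-0.003  0.318 -0.948  0.372]
 [ 0.     0.     0.     1.   ]] [[348.61211214   0.         319.5996011 ]
 [  0.         348.61211214 241.95262192]
 [  0.           0.           1.        ]]
```

```bash
python3 - <<'E'
from h import *
env.reach([0.583,0.229,0.20],monitor.sense()["ee_rot"])
f=shot("wrist","w1");print(monitor.sense()["clock"])
a=cv2.imread("pics/w0.png");b=cv2.imread("pics/w1.png")
E
```

```text
1.1417
```

View pics/w0.png

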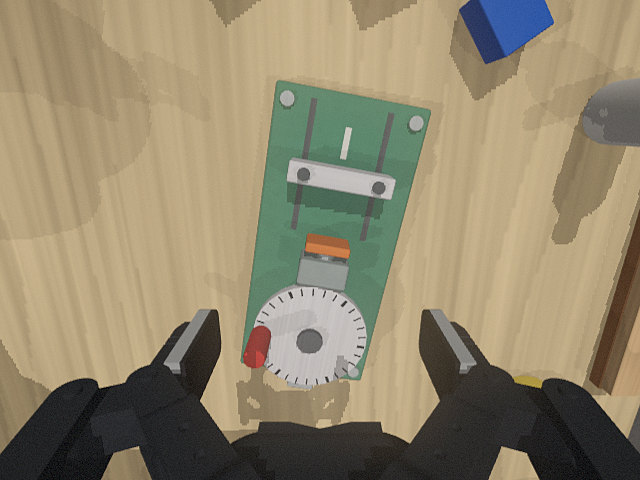

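View pics/w1.png

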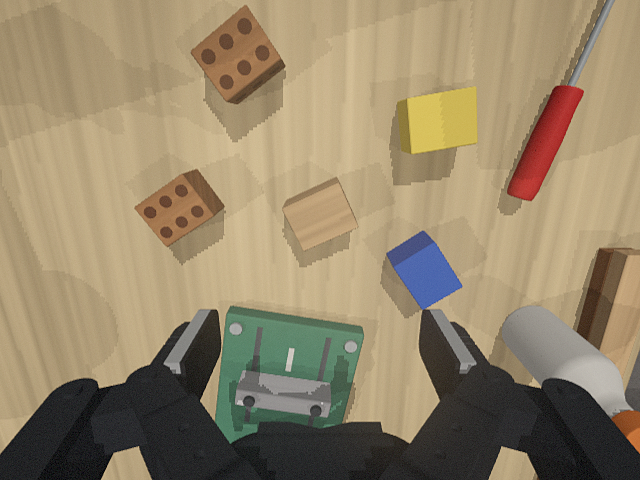

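w0 (wrist, over the jig): deck corners at about (277,81), (431,110) and (360,380), hub (309,341), handle (258,347), fence screws (303,174) and (378,188). w1: the blank's top face has corners at about (283,213), (342,188), (357,223), (307,250), with clear surroundings.

```bash
python3 - <<'E'
from h import *
from scipy.optimize import least_squares
f=dict(np.load("pics/w0.npz"))
J=np.array([[-.075,.16,.02],[.075,.16,.02],[.075,-.16,.02],[0,-.09,.052]]);px=np.array([[277,81],[431,110],[360,380],[309,341]])
T=lambda p,J:np.c_[J[:,:2]@np.array([[np.cos(p[2]),np.sin(p[2])],[-np.sin(p[2]),np.cos(p[2])]])+p[:2],J[:,2]]
r=least_squares(lambda p:(proj(f,T(p,J))-px).ravel(),[.53,-.05,-.16]);print("jig",r.x,r.fun.round(1))
print("others",proj(f,T(r.x,np.array([[-.052,-.09,.098],[-.022,.02,.057],[.022,.02,.057],[-.05,.083,.052],[.05,.083,.052]]))).round(0))
fs=dict(np.load("pics/scene0.npz"));print("scene",proj(fs,T(r.x,np.vstack([J,[[-.052,-.09,.098]]]))).round(0))
g=dict(np.load("pics/w1.npz"))
c=np.array([back(g,p,.04) for p in((283,213),(342,188),(357,223),(307,250))]);print(c.round(4),c.mean(0),np.linalg.norm(c-np.roll(c,-1,0),axis=1))
im=cv2.resize(cv2.imread("pics/w1.png")[165:285,265:385],None,fx=5,fy=5,interpolation=cv2.INTER_CUBIC);cv2.imwrite("pics/crop1.png",im)
E
```

```text
jig [ 0.52925871 -0.04857461 -0.1777047 ] [-1.9 -1.7  1.5 -0.   0.4  3.2  0.   0.2]
others [[253. 362.]
 [305. 243.]
 [351. 251.]
 [287. 172.]
 [394. 191.]]
scene [[335. 220.]
 [323. 291.]
 [134. 268.]
 [184. 226.]
 [188. 186.]]
[[0.5508 0.2359 0.04  ]
 [0.6027 0.2581 0.04  ]
 [0.6168 0.2267 0.04  ]
 [0.5717 0.201  0.04  ]] [0.58549155 0.2304351  0.04      ] [0.05649332 0.0344398  0.05191953 0.04068509]
```

View pics/crop1.png

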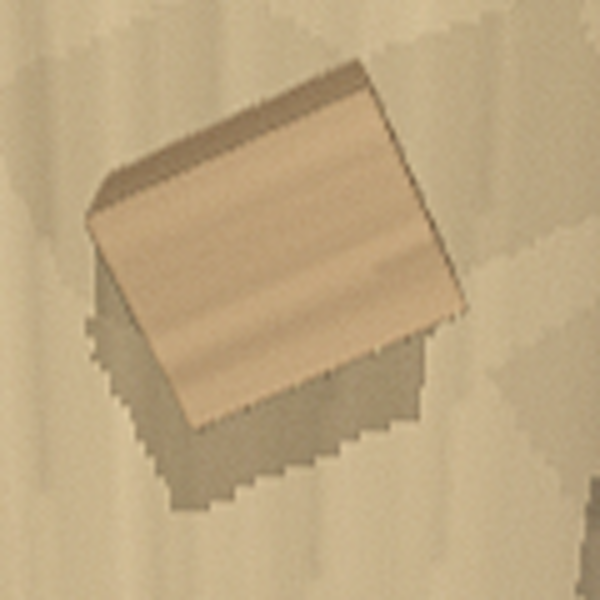

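The crop shows the blank's top corners at full-image (282.6,207.6), (339,182), (358.2,226.6), (304.6,250.6). Next I refine the jig from its green edges.

```bash
python3 - <<'E'
from h import *
from scipy.optimize import least_squares
f=dict(np.load("pics/w0.npz"));g=dict(np.load("pics/w1.npz"))
hsv=cv2.cvtColor(f["frame"],cv2.COLOR_RGB2HSV)
m=((hsv[...,0]>55)&(hsv[...,0]<90)&(hsv[...,1]>90)).astype(np.uint8)
m=cv2.morphologyEx(m,cv2.MORPH_OPEN,np.ones((3,3)))
P=[]  # edge points: left, right edges and far edge, in world at z=.02
for v in range(120,300,3):
    u=np.flatnonzero(m[v]);P+= [("L",back(f,(u[0]-.5,v),.02)),("R",back(f,(u[-1]+.5,v),.02))]
for u in range(295,415,3):
    v=np.flatnonzero(m[:,u]);P.append(("F",back(f,(u,v[0]-.5),.02)))
def res(p):
    o=[];c,s=np.cos(p[2]),np.sin(p[2])
    for k,q in P:
        d=q[:2]-p[:2];x=c*d[0]+s*d[1];y=-s*d[0]+c*d[1]
        o.append(x+.075 if k=="L" else x-.075 if k=="R" else y-.16)
    return np.array(o)
r=least_squares(res,[.529,-.0486,-.178],loss="soft_l1",f_scale=.001);p=r.x
e=res(p);K=np.array([k for k,_ in P]);print("jig",p,{k:(e[K==k].mean().round(4),e[K==k].std().round(4)) for k in"LRF"})
c,s=np.cos(p[2]),np.sin(p[2]);W=lambda x,y,z:np.array([p[0]+c*x-s*y,p[1]+s*x+c*y,z])
h=back(f,(309,341),.052);d=h[:2]-p[:2];print("hub in jig",-s*d[0]+c*d[1],c*d[0]+s*d[1])
C=np.array([back(g,q,.04) for q in((282.6,207.6),(339,182),(358.2,226.6),(304.6,250.6))])
print("blank",C.mean(0),np.linalg.norm(C-np.roll(C,-1,0),axis=1).round(4),[np.arctan2(*(v[1::-1])) for v in(C[1]-C[0],C[2]-C[3])],np.arctan2(*((C[1]-C[2])[1::-1]))-np.pi/2)
im=f["frame"][...,::-1].copy()
for q in[(-.022,.02,.057),(.022,.02,.057),(-.05,.103,.052),(.05,.103,.052),(0,-.09,.052),(-.052,-.09,.098),(-.075,.16,.02),(.075,.16,.02),(-.014,.002,.056),(.014,.002,.056)]:
    cv2.circle(im,tuple(int(round(8*t)) for t in proj(f,W(*q))[0]),8,(255,0,255),-1,shift=3)
cv2.imwrite("pics/crop2.png",cv2.resize(im[70:395,220:450],None,fx=1.8,fy=1.8,interpolation=cv2.INTER_CUBIC))
E
```

```text
Traceback (most recent call last):
IndexError: index 0 is out of bounds for axis 0 with size 0
```

```bash
cat > fit.py <<'E'
from h import *
from scipy.optimize import least_squares
f=dict(np.load("pics/w0.npz"));g=dict(np.load("pics/w1.npz"))
fr=np.ascontiguousarray(f["frame"]).astype(int);print(fr[250,270],fr[100,350],fr[150,400])
m=(fr[...,1]>fr[...,0]*1.25)&(fr[...,1]>fr[...,2]*1.05)
m=cv2.morphologyEx(m.astype(np.uint8),cv2.MORPH_OPEN,np.ones((3,3),np.uint8))
P=[]
for v in range(120,300,3):
    u=np.flatnonzero(m[v]);P+= [("L",back(f,(u[0]-.5,v),.02)),("R",back(f,(u[-1]+.5,v),.02))]
for u in range(295,415,3):
    v=np.flatnonzero(m[:,u]);P.append(("F",back(f,(u,v[0]-.5),.02)))
def res(p):
    o=[];c,s=np.cos(p[2]),np.sin(p[2])
    for k,q in P:
        d=q[:2]-p[:2];x=c*d[0]+s*d[1];y=-s*d[0]+c*d[1]
        o.append(x+.075 if k=="L" else x-.075 if k=="R" else y-.16)
    return np.array(o)
r=least_squares(res,[.529,-.0486,-.178],loss="soft_l1",f_scale=.001);p=r.x
e=res(p);K=np.array([k for k,_ in P]);print("jig",p,{k:(e[K==k].mean().round(4),e[K==k].std().round(4)) for k in"LRF"})
c,s=np.cos(p[2]),np.sin(p[2]);W=lambda x,y,z:np.array([p[0]+c*x-s*y,p[1]+s*x+c*y,z])
h=back(f,(309,341),.052);d=h[:2]-p[:2];print("hub in jig",-s*d[0]+c*d[1],c*d[0]+s*d[1])
C=np.array([back(g,q,.04) for q in((282.6,207.6),(339,182),(358.2,226.6),(304.6,250.6))])
print("blank",C.mean(0),np.linalg.norm(C-np.roll(C,-1,0),axis=1).round(4),[np.arctan2(*(v[1::-1])) for v in(C[1]-C[0],C[2]-C[3])],np.arctan2(*((C[1]-C[2])[1::-1]))-np.pi/2)
im=f["frame"][...,::-1].copy()
for q in[(-.022,.02,.057),(.022,.02,.057),(-.05,.103,.052),(.05,.103,.052),(0,-.09,.052),(-.052,-.09,.098),(-.075,.16,.02),(.075,.16,.02),(-.014,.002,.056),(.014,.002,.056)]:
    cv2.circle(im,tuple(int(round(8*t)) for t in proj(f,W(*q))[0]),8,(255,0,255),-1,shift=3)
cv2.imwrite("pics/crop2.png",cv2.resize(im[70:395,220:450],None,fx=1.8,fy=1.8,interpolation=cv2.INTER_CUBIC))
E
python3 fit.py
```

```text
[ 95 137 110] [ 98 135 108] [ 96 134 108]
jig [ 0.52931685 -0.04855834 -0.17111495] {'L': (np.float64(0.0013), np.float64(0.0005)), 'R': (np.float64(-0.0013), np.float64(0.0005)), 'F': (np.float64(-0.0), np.float64(0.0004))}
hub in jig -0.08981711517895483 -0.0007307468584564318
blank [0.58451734 0.23197212 0.04      ] [0.0543 0.0438 0.0537 0.0446] [np.float64(0.4270435445457309), np.float64(0.4412005366502446)] 0.42098437247223064
```

View pics/crop2.png

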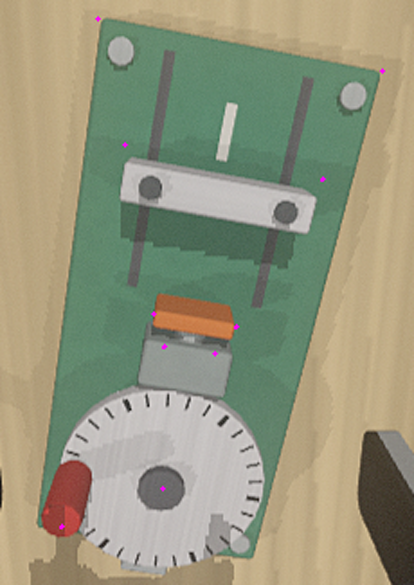

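The overlay lands on the hub, handle top, shoe front edge and far corners, so the jig pose is good. Next I pick up the blank and lay it in the bay.

```bash
cat >> h.py <<'E'
jp=(0.52932,-0.04856,-0.1711)
def W(x,y,z):
    c,s=np.cos(jp[2]),np.sin(jp[2]);return np.array([jp[0]+c*x-s*y,jp[1]+s*x+c*y,z])
def st():
    s=monitor.sense();print(round(s["clock"],2),s["position"].round(4),np.round(s["contact_force"],1),round(s["finger_gap"],3),np.round(s["gripper_force"],1))
E
python3 - <<'E'
from h import *
q=quat(.429);b=np.array([.5845,.232])
env.reach([*b,.10],q);env.movel([*b,.0063],velocity=.1);st()
env.close_gripper(30);st()
env.movel([*b,.13],velocity=.15);st()
qj=quat(jp[2])
env.reach(W(0,.0465,.13),qj);env.movel(W(0,.0465,.075),velocity=.1);st();env.hold(.2);shot("wrist","w2");st();print(monitor.sense()["ft_torque"])
E
```

```text
2.72 [0.585  0.2321 0.0071] [ 0.2 -0.1  0.9] 0.998 0.0
3.1 [0.5848 0.2321 0.0069] [-0.3 -0.3  3.2] 0.651 33.1
4.08 [0.584  0.2319 0.1289] [-0.  -0.2 -0.6] 0.652 32.7
5.72 [ 0.5377 -0.0025  0.0755] [-0.4 -0.4  0.4] 0.649 32.6
5.97 [ 0.5375 -0.0028  0.0755] [0.2 0.6 0.1] 0.653 32.6
[-0.01129557  0.02560664 -0.05426305]
```

View pics/w2.png

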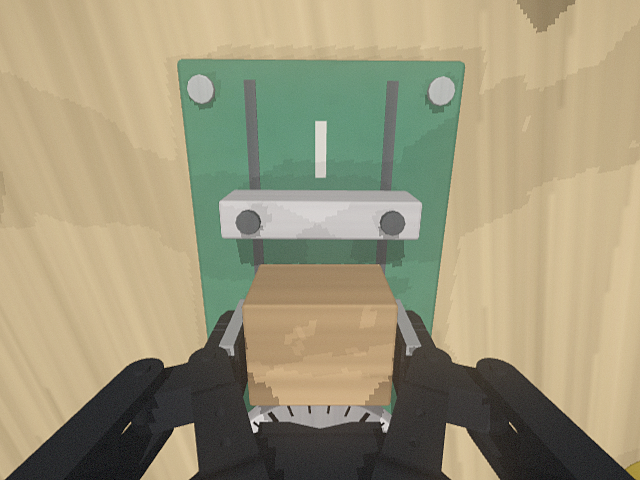

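The block is held square to the jig. Its top face runs from about (245,303)–(393,303) to row 404, and the deck's far edge is at row 60 from u=179 to 464. I will check the offsets numerically before lowering.

```bash
python3 - <<'E'
from h import *
f=dict(np.load("pics/w2.npz"))
c,s=np.cos(jp[2]),np.sin(jp[2])
def J(u,v,z):
    d=back(f,(u,v),z)[:2]-np.array(jp[:2]);return np.round([c*d[0]+s*d[1],-s*d[0]+c*d[1]],4)
for n,a in dict(fl=(245,304,.1086),fr=(394,303,.1086),nl=(250,404,.1086),nr=(389,405,.1086),bl=(260,265,.0686),br=(382,265,.0686),dl=(179,61,.02),dr=(464,62,.02),fence_in_l=(220,238,.052),fence_in_r=(420,239,.052)).items():print(n,J(*a))
E
```

```text
fl [-0.0253  0.0696]
fr [0.0266 0.07  ]
nl [-0.0263  0.0261]
nr [0.0277 0.0256]
bl [-0.0267  0.0679]
br [0.0293 0.0678]
dl [-0.0706  0.1595]
dr [0.074 0.159]
fence_in_l [-0.0488  0.0755]
fence_in_r [0.0506 0.075 ]
```

```bash
python3 - <<'E'
from h import *
env.movel(W(0,.0465,.031),velocity=.06,guard=8);st()
print(env.movel(W(0,.0465,.0245),velocity=.01,guard=3));st()
env.release();env.hold(.2);st()
env.movel(W(0,.0465,.15),velocity=.15)
shot("wrist","w3");st()
E
```

```text
6.86 [ 0.5375 -0.0028  0.0313] [-0.4 -0.5 -0.1] 0.65 32.6
True
7.34 [ 0.5373 -0.0027  0.0269] [-0.8 -0.7  4.9] 0.654 33.4
7.95 [ 0.5369 -0.0026  0.0263] [ 1.7 -0.2  0. ] 0.999 0.0
8.97 [ 0.5367 -0.0026  0.149 ] [ 0.4  0.8 -0.6] 0.998 0.0
```

View pics/w3.png

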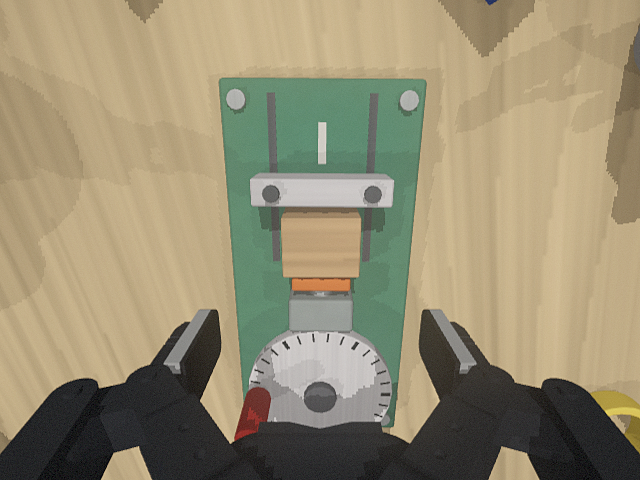

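w3 shows the block laid square in the bay: block (283–360, 212–277), shoe just below it at row 285, and fence's inner edge at row 207. Next is the handle.

```bash
python3 - <<'E'
from h import *
f=dict(np.load("pics/w3.npz"));h=back(f,(320,397),.052);print("hub",h.round(4),"pred",W(0,-.09,.052).round(4))
qj=quat(jp[2]);a=W(-.052,-.09,.064)
env.reach(a+[0,0,.1],qj);env.movel(a,velocity=.12);st()
env.close_gripper(70);env.hold(.3);st();print(monitor.sense()["ft_torque"])
E
```

```text
hub [ 0.5138 -0.1371  0.052 ] pred [ 0.514  -0.1372  0.052 ]
10.6 [ 0.4632 -0.1284  0.0646] [0.5 0.5 1. ] 0.993 0.0
11.52 [ 0.4623 -0.1283  0.0644] [-5.2  0.6  6.9] 0.236 68.2
[0.08663203 0.72607641 0.01571282]
```

```bash
cat > wind.py <<'E'
from h import *
import pickle,os
ST="wind.pkl"
def load():
    if os.path.exists(ST): return pickle.load(open(ST,"rb"))
    p=monitor.sense()["position"];u=(W(1,0,0)-W(0,0,0))
    return dict(cm=(p+.052*u)[:2],n=0.,dr=0.,log=[])
def save(S): pickle.dump(S,open(ST,"wb"))
def step(S,n,v=.025,settle=.06):
    th=np.pi-np.radians(12*n);r=.052+S["dr"]
    env.movel(W(r*np.cos(th),-.09+r*np.sin(th),.064),velocity=v);env.hold(settle)
    s=monitor.sense();d=s["position"][:2]-S["cm"]
    a=(np.pi-(np.arctan2(d[1],d[0])-jp[2]))%(2*np.pi)
    if a>6: a-=2*np.pi
    m=np.degrees(a)/12;e=d/np.hypot(*d);t=np.array([e[1],-e[0]])  # clockwise tangent
    F=s["contact_force"][:2];Fr=F@e;tau=-(F@t)*.052
    S["dr"]+=np.clip(4e-5*Fr,-2e-4,2e-4);S["n"]=n
    S["log"].append((n,m,tau,Fr,np.hypot(*d),s["finger_gap"],s["clock"]));return S["log"][-1]
E
python3 - <<'E'
from wind import *
S=load()
for k in range(1,11): print(np.round(step(S,k/5),3))
save(S)
E
```

```text
[ 0.2    0.151  0.221  5.904  0.052  0.236 11.825]
[ 0.4    0.301  0.391  5.369  0.052  0.234 12.133]
[ 0.6    0.643 -0.248  1.264  0.052  0.241 12.442]
[ 0.8    0.872 -0.315  1.931  0.052  0.24  12.75 ]
[ 1.     1.016 -0.05   2.086  0.052  0.238 13.058]
[ 1.2    1.149  0.218  2.143  0.052  0.236 13.367]
[ 1.4    1.307  0.433  2.393  0.052  0.237 13.675]
[ 1.6    1.664 -0.294  0.681  0.052  0.235 13.983]
[ 1.8    1.883 -0.356 -0.586  0.052  0.24  14.292]
[ 2.     2.022 -0.037 -0.082  0.052  0.238 14.6  ]
```

```bash
python3 - <<'E'
from wind import *
S=load();k=10;res=[]
while k<90:
    k+=1;L=step(S,k/5)
    if k>35:
        B=[l[2] for i,l in enumerate(S["log"]) if 5<=i<35 and (i+1-k)%5==0]
        res.append(L[2]-np.mean(B));print(np.round([*L[:4],L[5],L[6],res[-1],np.std(B)],3))
        if len(res)>=4 and sum(r>.08 for r in res[-4:])>=4: break
save(S);st()
print(np.round([[l[2] for l in S["log"][i:i+5]] for i in range(0,35,5)],2))
E
```

```text
[ 7.2    7.163  0.202 -1.119  0.239 22.617 -0.028  0.027]
[ 7.4    7.298  0.44  -2.711  0.237 22.925  0.028  0.029]
[ 7.6000e+00  7.6870e+00 -2.1600e-01  1.9300e-01  2.3800e-01  2.3233e+01
  7.9000e-02  9.0000e-03]
[ 7.8    7.894 -0.175  0.943  0.244 23.542  0.13   0.038]
[ 8.000e+00  8.021e+00  3.000e-02 -4.100e-01  2.390e-01  2.385e+01
  7.200e-02  2.300e-02]
[ 8.2    8.134  0.288 -0.669  0.236 24.158  0.058  0.027]
[ 8.4    8.254  0.583 -1.711  0.238 24.467  0.171  0.029]
[ 8.6000e+00  8.4350e+00  6.4500e-01 -1.4540e+00  2.3300e-01  2.4775e+01
  9.4000e-01  9.0000e-03]
[ 8.8    8.857 -0.046 -0.432  0.238 25.083  0.258  0.038]
[ 9.0000e+00  9.0140e+00  3.4000e-02 -4.6500e-01  2.3800e-01  2.5392e+01
  7.6000e-02  2.3000e-02]
[ 9.2    9.127  0.322 -0.725  0.242 25.7    0.092  0.027]
[ 9.4    9.245  0.515 -1.425  0.237 26.008  0.103  0.029]
[ 9.6000e+00  9.4060e+00  6.6800e-01 -5.8700e-01  2.3600e-01  2.6317e+01
  9.6200e-01  9.0000e-03]
[ 9.8000e+00  9.8520e+00 -5.0000e-02 -6.0000e-03  2.3900e-01  2.6625e+01
  2.5500e-01  3.8000e-02]
26.62 [ 0.5453 -0.0965  0.0644] [ 0.7 -0.6  7.7] 0.239 69.2
[[ 0.22  0.39 -0.25 -0.32 -0.05]
 [ 0.22  0.43 -0.29 -0.36 -0.04]
 [ 0.22  0.43 -0.29 -0.33 -0.03]
 [ 0.25  0.36 -0.29 -0.32 -0.04]
 [ 0.27  0.45 -0.29 -0.24 -0.01]
 [ 0.24  0.41 -0.31 -0.31 -0.04]
 [ 0.19  0.39 -0.29 -0.27 -0.09]]
```

Full bearing shows up at about 7.6–7.9 clicks: the torque step appears there and then plateaus. The target is therefore detent 11. I continue to 11 while watching for any second step, which would mean the first was not the true bearing.

```bash
python3 - <<'E'
from wind import *
S=load()
for k in range(50,56): print(np.round(step(S,k/5),3)[[0,1,2,3,5,6]])
save(S);st();f=shot("scene","s1");shot("wrist","w4")
cv2.imwrite("pics/s1c.png",cv2.resize(cv2.imread("pics/s1.png")[180:310,120:350],None,fx=3.4,fy=3.4,interpolation=cv2.INTER_CUBIC))
g=dict(np.load("pics/w3.npz"))
print("w3 y: fence",back(g,(320,207),.052),"block far",back(g,(320,212),.06))
E
```

```text
[10.    10.012  0.086  0.932  0.241 26.933]
[10.2   10.126  0.348 -0.567  0.236 27.242]
[10.4   10.238  0.581 -1.353  0.241 27.55 ]
[10.6   10.388  0.765 -1.003  0.239 27.858]
[10.8   10.841 -0.054 -0.064  0.238 28.167]
[11.    11.009  0.063  0.864  0.24  28.475]
28.48 [ 0.5542 -0.1053  0.0643] [-0.1  1.5  9. ] 0.24 69.6
w3 y: fence [0.54177672 0.02486476 0.052     ] block far [0.54152233 0.0232482  0.06      ]
```

View pics/w4.png

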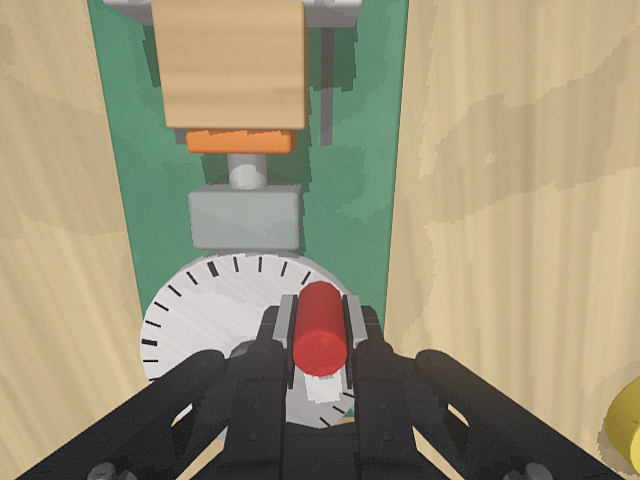

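w4: the block sits against the fence with the shoe against it, and the handle is held at (320,325). No second torque step appeared, so I let go.

```bash
python3 - <<'E'
from wind import *
env.release();env.hold(.3);st()
p=monitor.sense()["position"];env.movel(p+[0,0,.12],velocity=.12);env.hold(.3);st()
f=shot("wrist","w5")
for n in(10,11,12):
    th=np.pi-np.radians(12*n);print(n,proj(f,W(.052*np.cos(th),-.09+.052*np.sin(th),.098)).round(0))
E
```

```text
29.52 [ 0.5546 -0.1053  0.064 ] [ 0.4 -0.9 -0.3] 1.001 0.0
30.98 [ 0.5545 -0.1053  0.1837] [ 0.2  0.2 -0.4] 0.999 0.0
10 [[307. 241.]]
11 [[320. 250.]]
12 [[330. 261.]]
```

View pics/w5.png

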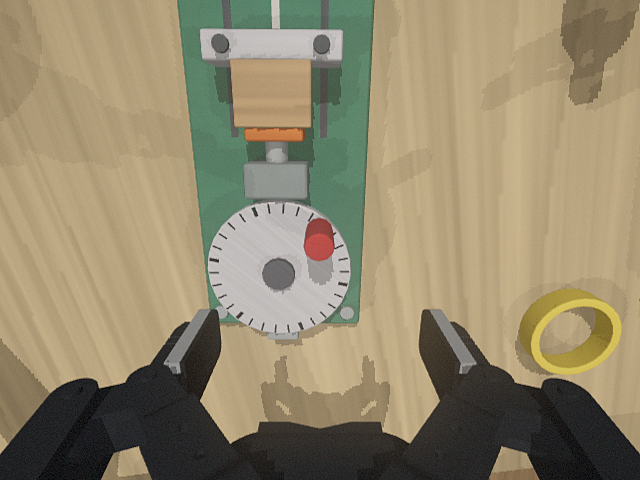

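w5: the handle top is at about (319,248), matching detent 11 (predicted 320,250). The block is clamped between shoe and fence and the robot is clear.

```bash
python3 -c "
from bench import job;print(job.hand_in())"
```

```text
the job is handed in; nothing more can be done
None
```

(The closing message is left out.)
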